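Fit the beater onto the bench mixer's splined drive shaft and hold it home

ROBOT

A 6-joint arm with a two-finger parallel gripper is mounted at the origin on the work surface. World frame = base frame: x ahead of the robot, y to its left, z up, the work surface at z = 0. Lengths are in mm, angles in rad, forces in N, time in s.
With the tool pointing down it reaches from about 300 to 1000 mm from the base axis. Payload 5.1 kg.
Tool frame: the origin (TCP) lies at the very end of the fingers, on their centre line; the grasp point (between the pads) lies 19 mm behind it (r.tcp_to_grasp is the distance from the TCP to the grasp point, in mm); z points along the fingers, x is the direction in which the jaws open and shut, and the axes are right-handed (so a half turn about z gives the same grasp; the last joint's range is limited). The gripper opens to 95 mm and grips with 3 to 60 N. Pads are 20 mm wide; open, the fingers measure 119 mm over their backs; the gripper's body (75 mm by 180 mm) begins 59 mm behind the grasp point.
Start: joints at [1.219, 0.124, 1.65, -0, 1.367, -0.083], TCP at [172.645, 626.64, 214.656] pointing down, gripper open.
Joint ranges: [-2.61, 2.61], [-1.02, 2.33], [0.03, 2.71], [-1.35, 4.49], [0.32, 2.68], [-2.91, 2.91]. Speed limits (rad/s): [2.57, 2.57, 3.14, 3.14, 3.14, 3.14].

INTERFACE

Orientations are given as a rotation vector (axis times angle).
In Python, from bench import r gives the robot as it stands.
- The arm moves only by the tool carry_out, never from a script. Its arguments are lists of equal length, an entry for each row: "linear": the shift along the tool's x, y, z in cm, a list of three; "turn": the turn about the tool's z in rad. In form: {"linear": [[x, y, z], ...], "turn": [turn, ...]}. A call has 1 to 5 rows; each row shifts and turns the commanded pose from where the row before left it, along the tool's axes as they then stand; what a row does not reach is not made up. A row lasts 1/10 s, in which the tool goes at most 50 mm and 8.59 degrees, less where a joint would pass 70% of its speed; a pose out of reach is approached as far as the arm can. A call with a gripper value outside its range is refused whole. "fingers" is the closure, from 0 (fully open) to 1 (shut), set as the call begins (left out, the last holds). The fingers move at their own pace and stop on an object; the grip force is fixed at half the most. Time passes only in rows, so rows that do not move let the fingers close. It gives the time, the measured TCP pose, the force and the opening at its end, in the units of the state.
- r.read_state(): the state, without advancing time (a new reading comes with each control period).
- r.read_camera(name): name is "scene" or "top" or "wrist"; returns the picture (384x512x3 uint8, red, green, blue); there is no depth.
- r.calibration(name): a dict with "camera_matrix" (3x3 intrinsics, pixels), "extrinsics" (4x4, takes a point from camera to world coordinates). Camera axes: x right, y down, z forward; pixel columns grow to the right and rows downward; lengths in mm; the calibration is good to about 2 mm. The wrist camera is an equidistant fisheye: a pixel r from the principal point sees the ray r / f radians off the axis. A picture is of the moment at which its call begins: read the wrist's pose just before it. calibration takes no time and is no camera call; for the wrist camera it gives the pose at the moment of the call.
- r.hand_in(): hands the job in, once; it reports no verdict.
The state is a dict: "time_s": time; "q": joint angles; "joint_vel": joint speeds; "joint_efforts": joint torques, N m; "position": TCP position; "tcp_rot": TCP orientation; "wrist_force": force on the tool from outside, world axes, zero at the start; "moment": the same for the moment, N m; "opening": finger opening in mm.
Only numpy, scipy, OpenCV 4.12 (cv2) and the standard library are available. Lean on these libraries where they do the work, as an engineer would, in place of code of your own. Each camera call takes 0.05 s, during which the arm holds its last target.

TASK

Fit the two-armed beater to the bench mixer: pick it up, turn it so that its keyways line up with the four keys of the drive shaft in the bowl, and slide it down the shaft. Press it fully home against the sprung seal ring and finish like that, still holding it pressed down so that I can put the retaining pin in; it lifts again if you let go. Leave the disc attachment and the other things on the bench where they are.

Things in the scene. Friction and masses are not known exactly. Their poses are not given: they have to be found in the camera images.
- beater_grip (a point): Centre of the grip block of the beater (cast aluminium, 0.29 to 0.43 kg, 126 mm tall, upright on the bench). The block on its top is 36 x 36 mm, 50 mm tall, its four flats square to the beater's x and y; this point is 25 mm below the top and 25 mm above the ledge of the round hub (54 mm across, 76 mm tall). Two blunt arms at the foot reach 83 mm out along +x and -x, 34 mm tall. z up.
- beater_foot (a point): Centre of the beater's underside, 101 mm below beater_grip, same axes. A bore 66 mm deep opens here: room for a round core of 11 mm radius, and four keyways along +x, -x, +y and -y, each 10 mm wide and reaching 17 mm from the axis. Any quarter turn fits alike.
- shaft_top (a point): Centre of the top of the upright drive shaft (dark steel) in the middle of the bowl, 160 mm above the bench: core of 10 mm radius, four keys 8 mm wide reaching 16 mm from the axis along +x, -x, +y, -y of this frame (z up), splined 60 mm down to the collar; the keys' top 4 mm taper by 1 mm. It stops at any angle; the gear motor holds it (1.5 N m to turn). Fully home, beater_grip is 41 mm above this.
- collar (a point): Centre of the flat top of the fixed drive collar (steel, 64 mm across) at the foot of the shaft, 60 mm below shaft_top, 100 mm above the bench, with the axes of the mixer. The beater's foot stands on it when fully home: beater_grip is then 101 mm above this point.
- bowl_rim (a point): Centre of the mouth of the clear bowl, on the shaft's axis, 167 mm above the bench. The rim is 219 mm across; inside radius at least 96 mm; the bowl's floor lies 10 mm below the collar's top. The bowl is fixed on the mixer. The beater's foot must come in above the rim.
- seal (a joint): Travel (m) of the black sprung seal ring (48 mm across) around the foot of the shaft: 0 when up, 6 mm proud of the collar, 0.006 when pressed flush with the collar by the beater's foot. It pushes up with 6.5 N at 0 and 9.5 N at 0.006, more than the beater's weight, so a beater that is let go rises off the collar by 6 mm.
- mixer: The mixer, fixed on the bench; origin on the bench right under the bowl's and the shaft's axis, z up. White base 236 mm along its x, from 128 mm on the -y side to 312 mm on the +y side, 79 mm tall; the motor housing, 200 mm tall, stands on it from 138 to 306 mm on the +y side.
- disc_center (a point): Half-way up (63 mm above the bench) on the axis of the other attachment, not wanted now: same hub and grip block, 126 mm tall, but with a flat round disc 132 mm across and 7 mm thick at its foot in place of arms. Loose; leave it.
- pin_center (a point): Retaining pin, steel, 8 mm thick and 82 mm long with a small ring at one end, lying on the bench. Loose; leave it.
- scraper_center (a point): Dough scraper, steel plate with a wooden grip, about 100 x 150 mm and 12 mm thick, lying on the bench. Loose; leave it.
- tin_center (a point): Empty loaf tin of dark steel, 110 x 220 mm, 85 mm tall, open upwards; this point is 42 mm above the bench. Loose; leave it.
Things that resemble listed ones, but are neither listed nor needed, are in the scene too. Leave any blue or yellow look-alike of the part that bears beater_grip alone.

How it is judged (in metres and radians):
On the way, in this order (a step that is already met when the one before it is completed fails the run):
1. the beater has been picked up off the bench (height (world z) of beater_grip above 0.16 m and contact force between the fingers and beater above 1 N), for 0.1 s.
2. the beater's keyways have meshed with the shaft's keys and it has slid at least 20 mm down them (horizontal distance between beater_grip and shaft_top below 0.006 m and z of beater_grip in the frame of shaft_top below 0.081 m), for 0.05 s.
At the end, for the whole second after the job is handed in: Beater on the shaft, keys meshed (0.15 rad, 5 mm off axis, upright to 0.05 rad), foot within 2 mm of the collar, sprung seal ring pressed down at least 4 of its 6 mm, and the fingers still hold it (over 2 N of contact) through the last second (z of beater_grip in the frame of shaft_top below 0.043 m and horizontal distance between beater_grip and shaft_top below 0.005 m and angle between beater_grip's own z axis and vertical below 0.05 rad and (angle between the x axis of beater_grip and the x axis of shaft_top, either way round below 0.15 rad or angle between the x axis of beater_grip and the y axis of shaft_top, either way round below 0.15 rad) and value of joint seal above 0.004 m and contact force between the fingers and beater above 2 N); the arm keeps its last pose, push and grip.
It fails at once if the disc attachment is pushed more than 3 cm or tipped (distance of disc_center from where it was at the start of the episode above 0.03 m or angle between disc_center's own z axis and vertical above 0.4 rad).
It fails at once if the pin, the scraper or the loaf tin is pushed more than 3 cm (distance of any of pin_center, scraper_center, tin_center from where it was at the start of the episode above 0.03 m).
It also fails if it takes over 38 s, if anything falls off the work surface, if the arm or the gripper's body presses on something with over 40 N, if the wrist force passes 120 N, or if a joint passes its speed limit or range.

## Working session

There is one attempt and no reset: what is moved stays moved. The work goes in short steps, Python scripts to look and compute and a tool call to move; the robot and the scene stay as the last step left them, time stands still between calls to the robot, and variables do not carry over. Pictures are saved under pics/ and viewed, and the job is handed in when it is done.

Besides the shell and the picture viewer there is one more tool, called after "Emit:" by a JSON object that holds its "fn" and its "kwargs". carry_out: Moves the arm, as the interface text tells. Its arguments: {"type":"object","properties":{"linear":{"type":"array","items":{"type":"array","items":{"type":"number"}}},"turn":{"type":"array","items":{"type":"number"}},"fingers":{"type":"number"}},"required":["linear","turn"]}

```bash
mkdir -p pics; ls
cat > h.py <<'E'
import numpy as np,cv2
from bench import r
def snap(n,f):
    im=np.asarray(r.read_camera(n)); cv2.imwrite('pics/'+f,im[:,:,::-1]); return im
E
python3 - <<'E'
from h import *
s=r.read_state(); print({k:np.round(v,3) for k,v in s.items()})
for n in ['scene','top','wrist']:
    c=r.calibration(n); print(n,np.round(c['camera_matrix'],1).tolist(),np.round(c['extrinsics'],3).tolist()); snap(n,n+'0.png')
E
```

```text
pics
{'time_s': np.float64(0.0), 'q': array([ 1.219,  0.125,  1.652, -0.   ,  1.367, -0.083]), 'joint_vel': array([ 0.002, -0.002,  0.001,  0.001,  0.001,  0.001]), 'joint_efforts': array([ 3.0000e-03, -4.1761e+01, -3.5993e+01,  7.8000e-02,  4.9000e-02,
       -0.0000e+00]), 'position': array([172.413, 626.051, 213.389]), 'tcp_rot': array([ 2.498,  1.903, -0.003]), 'wrist_force': array([0.343, 0.267, 0.024]), 'moment': array([ 0.04 , -0.008, -0.041]), 'opening': np.float64(95.279)}
scene [[432.6, 0.0, 255.1], [0.0, 432.6, 186.7], [0.0, 0.0, 1.0]] [[-0.782, 0.382, -0.493, 1121.099], [0.623, 0.463, -0.63, 623.328], [-0.012, -0.8, -0.6, 825.577], [0.0, 0.0, 0.0, 1.0]]
top [[408.9, 0.0, 252.2], [0.0, 408.9, 194.1], [0.0, 0.0, 1.0]] [[-0.005, -0.997, 0.076, 451.191], [-1.0, 0.006, 0.011, -111.419], [-0.012, -0.076, -0.997, 1068.924], [0.0, 0.0, 0.0, 1.0]]
wrist [[297.3, 0.0, 255.8], [0.0, 297.3, 191.9], [0.0, 0.0, 1.0]] [[0.266, 0.932, 0.245, 102.632], [0.964, -0.256, -0.071, 644.737], [-0.003, 0.255, -0.967, 382.743], [0.0, 0.0, 0.0, 1.0]]
```

View pics/top0.png

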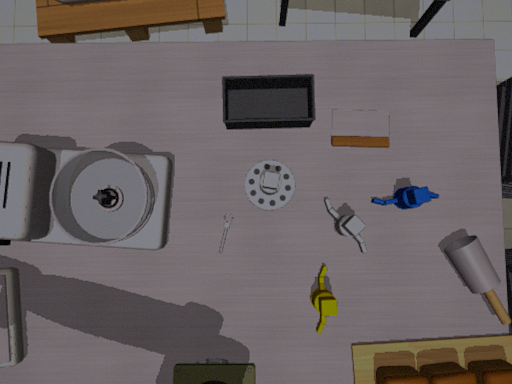

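View pics/scene0.png

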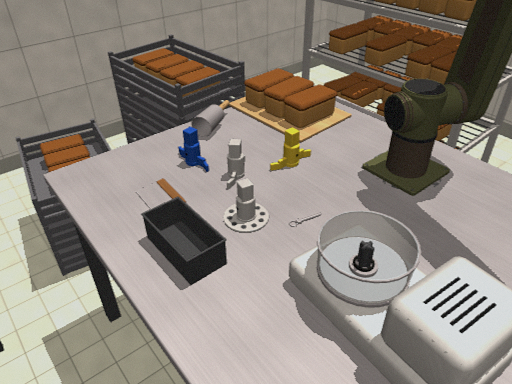

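View pics/wrist0.png

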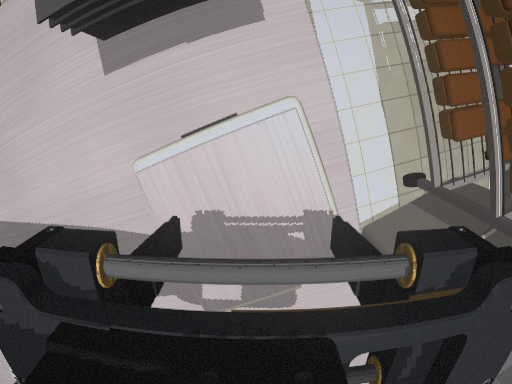

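Candidates in the top view: the blue part (412,197) and the yellow part (324,300) are two-armed but are the excluded look-alikes. The disc (270,183) has no arms. The grey part (350,225) has two arms and bare metal, so it fits. I'll confirm with enlarged crops.

Run:
```python
import cv2,numpy as np
t=cv2.imread('pics/top0.png');s=cv2.imread('pics/scene0.png')
a=cv2.resize(t[185:265,310:390],(400,400),interpolation=cv2.INTER_CUBIC)
b=cv2.resize(t[170:230,75:135],(400,400),interpolation=cv2.INTER_CUBIC)
cv2.imwrite('pics/c0.png',np.hstack([a,b]))
a=cv2.resize(s[125:195,200:270],(400,400),interpolation=cv2.INTER_CUBIC)
b=cv2.resize(s[230:290,335:395],(400,400),interpolation=cv2.INTER_CUBIC)
cv2.imwrite('pics/c1.png',np.hstack([a,b]))
```

```text
(no output)
```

View pics/c0.png

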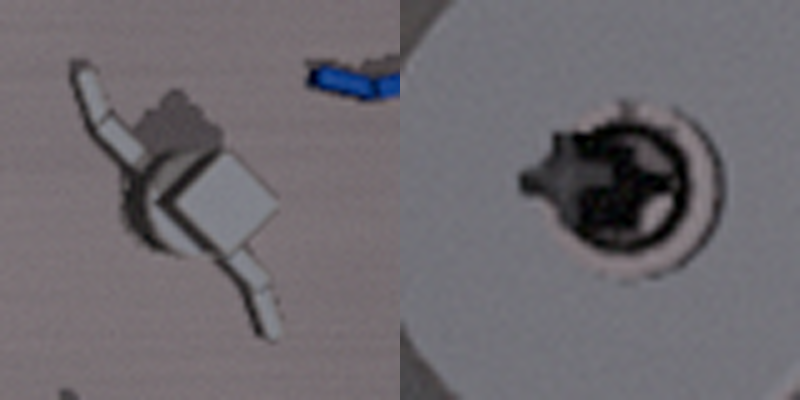

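View pics/c1.png

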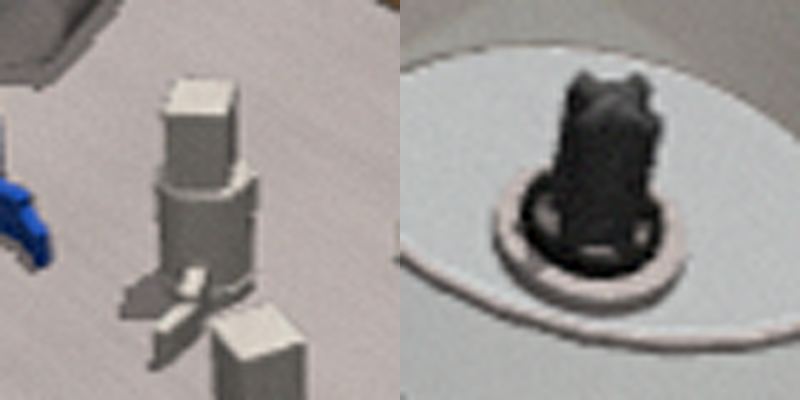

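```bash
cat >> h.py <<'E'
def ray(c,u,v,fish=False):
    K=np.array(c['camera_matrix']);E=np.array(c['extrinsics'])
    x=(u-K[0,2])/K[0,0];y=(v-K[1,2])/K[1,1]
    if fish:
        t=np.hypot(x,y); d=np.array([np.sin(t)*x/t,np.sin(t)*y/t,np.cos(t)]) if t>1e-9 else np.array([0,0,1.])
    else: d=np.array([x,y,1.])
    d=E[:3,:3]@d; return E[:3,3],d/np.linalg.norm(d)
def onplane(c,u,v,z,fish=False):
    o,d=ray(c,u,v,fish); return o+d*(z-o[2])/d[2]
def tri(rs):
    A=np.zeros((3,3));b=np.zeros(3)
    for o,d in rs:
        P=np.eye(3)-np.outer(d,d);A+=P;b+=P@o
    p=np.linalg.solve(A,b); return p,[np.linalg.norm((np.eye(3)-np.outer(d,d))@(p-o)) for o,d in rs]
def proj(c,p,fish=False):
    K=np.array(c['camera_matrix']);E=np.array(c['extrinsics'])
    q=E[:3,:3].T@(np.array(p)-E[:3,3])
    if fish:
        t=np.arctan2(np.hypot(q[0],q[1]),q[2]);n=np.hypot(q[0],q[1]);q=np.array([q[0]/n*t,q[1]/n*t,1])
    else:q=q/q[2]
    return (K@q)[:2]
E
python3 - <<'E'
from h import *
ct=r.calibration('top');cs=r.calibration('scene')
cor=[(228,150),(280,205),(228,258),(172,203)]
P=np.array([onplane(ct,310-.4+u/5,185-.4+v/5,126) for u,v in cor]);print(P.round(1),P.mean(0))
e=[P[i]-P[i-1] for i in range(4)]
print([ (np.linalg.norm(x).round(1),np.degrees(np.arctan2(x[1],x[0])).round(1)) for x in e])
# scene top corners
cor=[(178,80),(238,83),(232,116),(165,112)]
P=np.array([onplane(cs,200-.4+u*70/400,125-.4+v*70/400,126) for u,v in cor]);print(P.round(1),P.mean(0))
# bowl rim from both: shaft top
tt=[(75+u*60/400-.4,170+v*60/400-.4) for u,v in [(570,135-0)]]
for u,v in [(525,183),(560,140),(560,180)]:
    print('top',onplane(ct,75+(u-400)*.15-.4,170+v*.15-.4,160))
for u,v in [(610,95)]:
    print('sc',onplane(cs,335+(u-400)*.15-.4,230+v*.15-.4,160))
E
```

```text
[[ 474.8 -337.2  126. ]
 [ 449.5 -360.4  126. ]
 [ 425.4 -336.   126. ]
 [ 450.7 -311.   126. ]] [ 450.10581693 -336.13899677  126.        ]
[(np.float64(35.6), np.float64(-47.3)), (np.float64(34.3), np.float64(-137.6)), (np.float64(34.2), np.float64(134.6)), (np.float64(35.5), np.float64(44.7))]
[[ 447.8 -358.3  126. ]
 [ 424.1 -334.4  126. ]
 [ 447.7 -308.6  126. ]
 [ 473.2 -335.2  126. ]] [ 448.21706451 -334.15195971  126.        ]
top [516.48480202 254.3635503  160.        ]
top [530.90112474 242.90041732 160.        ]
top [517.42222272 242.58400515 160.        ]
sc [517.20624376 239.65938526 160.        ]
```

Emit:
{"fn": "carry_out", "kwargs": {"linear": [[0,0,-5],[-2.34,4.22,-1],[-2.34,4.22,-1],[-2.34,4.22,0],[-2.34,4.22,0]], "turn": [0,0,0,0,0]}}

```text
time_s: 0.65
position: [311.5, 490.3, 285.0]
tcp_rot: [-2.498, -1.905, -0.001]
wrist_force: [0.4, 1.3, -0.4]
opening: 95.0
```

Emit:
{"fn": "carry_out", "kwargs": {"linear": [[-2.34,4.22,0],[-2.34,4.22,0],[-2.34,4.22,0],[-2.34,4.22,0],[-2.34,4.22,0]], "turn": [0,0,0,0,0]}}

```text
time_s: 1.15
position: [483.8, 321.1, 284.4]
tcp_rot: [-2.499, -1.904, 0.0]
wrist_force: [0.5, 0.6, 0.7]
opening: 95.1
```

Emit:
{"fn": "carry_out", "kwargs": {"linear": [[-2.34,4.22,0],[-2.34,4.22,1],[-2.34,4.22,1],[0,0,4],[0,0,0]], "turn": [0,0,0,0,0]}}

```text
time_s: 1.65
position: [583.7, 219.2, 217.7]
tcp_rot: [-2.498, -1.898, 0.017]
wrist_force: [-1.4, -0.4, -1.1]
opening: 95.2
```

Run:
```python
from h import *
s=r.read_state(); print({k:np.round(v,3) for k,v in s.items()})
c=r.calibration('wrist');print(np.round(c['extrinsics'],4).tolist())
print(proj(c,[517,240,160],True))
im=snap('wrist','w1.png')
t=snap('top','t1.png')
```

```text
{'time_s': np.float64(1.65), 'q': array([ 0.273,  0.072,  1.701,  0.   ,  1.381, -1.026]), 'joint_vel': array([ 0.037, -0.04 , -0.045,  0.003,  0.049,  0.004]), 'joint_efforts': array([-1.1600e+00, -4.3249e+01, -4.0533e+01, -5.8000e-02, -3.6000e-01,
       -1.4000e-02]), 'position': array([583.695, 219.201, 217.69 ]), 'tcp_rot': array([-2.498, -1.898,  0.017]), 'wrist_force': array([-1.417, -0.398, -1.101]), 'moment': array([-0.003,  0.026, -0.039]), 'opening': np.float64(95.212)}
[[0.2683, 0.9344, 0.2346, 515.7796], [0.9633, -0.2584, -0.0726, 238.2264], [-0.0072, 0.2454, -0.9694, 387.6335], [0.0, 0.0, 0.0, 1.0]]
[260.65762907 119.07675804]
```

View pics/w1.png

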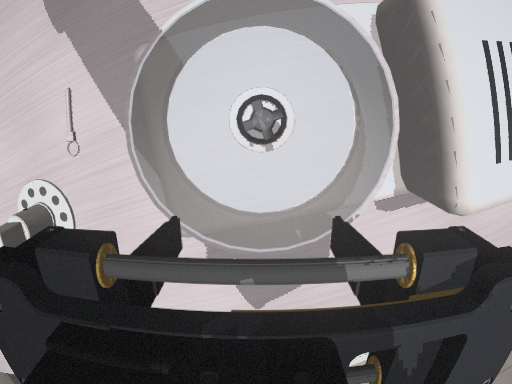

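Run:
```python
from h import *
s=r.read_state();c=r.calibration('wrist');print(s['time_s'],s['position'],s['tcp_rot'],np.abs(s['joint_vel']).max())
im=snap('wrist','w2.png')
np.save('c2.npy',c['extrinsics'])
b=im[85:155,225:297,::-1]
cv2.imwrite('pics/w2c.png',cv2.convertScaleAbs(cv2.resize(b,(720,600) if 0 else (576,560),interpolation=cv2.INTER_CUBIC),alpha=1.8))
```

```text
1.75 [585.32128643 221.40130546 223.54027557] [-2.49786872 -1.9031083   0.00465383] 0.04846561125696631
```

View pics/w2c.png

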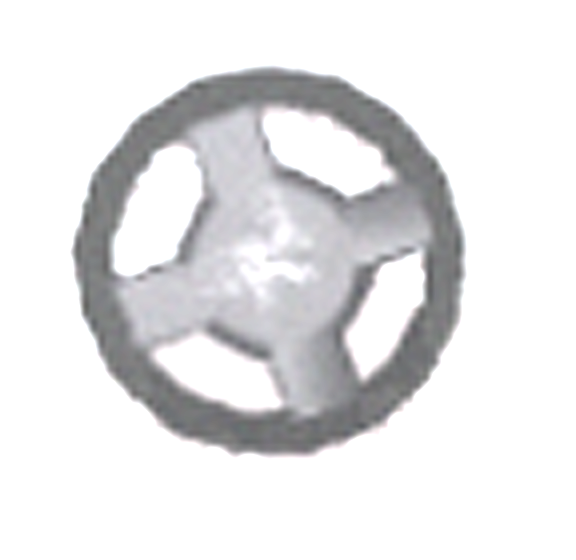

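Run:
```python
from h import *
c=r.calibration('wrist');c['extrinsics']=np.load('c2.npy')
pt=[(224,123),(415,211),(326,396),(134,313)]
P=np.array([onplane(c,225-.44+u/8,85-.44+v/8,158,True) for u,v in pt]);print(P.round(1),P.mean(0))
for i,j in((0,2),(1,3)):
    d=P[i]-P[j];print(np.linalg.norm(d),np.degrees(np.arctan2(d[1],d[0])))
# seal ring outer ellipse approx center
print(onplane(c,225-.44+269/8,85-.44+261/8,106,True))
im=cv2.imread('pics/w2.png');g=cv2.cvtColor(im,6)
b=g[85:155,225:297]
# rim: bowl collar
```

```text
[[502.9 240.2 158. ]
 [516.1 255.9 158. ]
 [531.5 242.6 158. ]
 [518.6 226.7 158. ]] [517.2832358 241.3344908 158.       ]
28.781473332831606 -175.0631065803496
29.30597056304986 94.82599717793984
[517.4723634  240.97639959 106.        ]
```

```bash
cat >> h.py <<'E'
from scipy.spatial.transform import Rotation as Ro
def yawof(s):
    R=Ro.from_rotvec(s['tcp_rot']).as_matrix(); return np.arctan2(R[1,0],R[0,0])
def plan(tgt,yaw,n,pos=None,y0=None):
    s=r.read_state(); p=np.array(s['position'] if pos is None else pos);y=yawof(s) if y0 is None else y0
    dy=(yaw-y+np.pi)%(2*np.pi)-np.pi; d=(np.array(tgt)-p)/n;out=[]
    for i in range(n):
        c,sn=np.cos(y),np.sin(y); out.append([round(v/10,2) for v in (d[0]*c+d[1]*sn,d[0]*sn-d[1]*c,-d[2])]); y+=dy/n
    print('turn/row',round(-dy/n,4),'|d|',np.linalg.norm(d))
    for i in range(0,n,5):print(out[i:i+5])
E
python3 - <<'E'
from h import *
plan([499,-387,223],np.radians(44),13,pos=[585.8,221.9,224.7])
E
```

```text
turn/row 0.0411 |d| 47.31215363579219
[[np.float64(-4.69), np.float64(0.6), np.float64(0.01)], [np.float64(-4.67), np.float64(0.79), np.float64(0.01)], [np.float64(-4.63), np.float64(0.98), np.float64(0.01)], [np.float64(-4.58), np.float64(1.17), np.float64(0.01)], [np.float64(-4.53), np.float64(1.36), np.float64(0.01)]]
[[np.float64(-4.47), np.float64(1.54), np.float64(0.01)], [np.float64(-4.41), np.float64(1.72), np.float64(0.01)], [np.float64(-4.33), np.float64(1.9), np.float64(0.01)], [np.float64(-4.25), np.float64(2.08), np.float64(0.01)], [np.float64(-4.16), np.float64(2.25), np.float64(0.01)]]
[[np.float64(-4.06), np.float64(2.42), np.float64(0.01)], [np.float64(-3.96), np.float64(2.59), np.float64(0.01)], [np.float64(-3.85), np.float64(2.75), np.float64(0.01)]]
```

Emit:
{"fn": "carry_out", "kwargs": {"linear": [[-4.7,0.6,0],[-4.7,0.8,0],[-4.6,1.0,0],[-4.6,1.2,0],[-4.5,1.4,0]], "turn": [0.041,0.041,0.041,0.041,0.041]}}

```text
time_s: 2.3
position: [554.3, -13.7, 228.0]
tcp_rot: [2.677, 1.638, 0.006]
wrist_force: [0.7, -0.1, -0.3]
opening: 95.2
```

Emit:
{"fn": "carry_out", "kwargs": {"linear": [[-4.5,1.5,0],[-4.4,1.7,0],[-4.3,1.9,0],[-4.3,2.1,0],[-4.2,2.3,0]], "turn": [0.041,0.041,0.041,0.041,0.041]}}

```text
time_s: 2.8
position: [520.7, -249.2, 228.1]
tcp_rot: [2.83, 1.354, 0.005]
wrist_force: [0.9, 0.3, 0.2]
opening: 95.1
```

Emit:
{"fn": "carry_out", "kwargs": {"linear": [[-4.1,2.4,0],[-4.0,2.6,0],[-3.9,2.8,0],[0,0,0],[0,0,0]], "turn": [0.041,0.041,0.041,0,0]}}

```text
time_s: 3.3
position: [500.2, -390.2, 227.0]
tcp_rot: [2.91, 1.177, 0.003]
wrist_force: [0.6, 0.7, -0.6]
opening: 95.0
```

Run:
```python
from h import *
s=r.read_state();c=r.calibration('wrist');print(s['time_s'],s['position'],np.degrees(yawof(s)),s['tcp_rot'],np.abs(s['joint_vel']).max())
im=snap('wrist','w3.png')
np.save('c3.npy',c['extrinsics']);print(proj(c,[449,-335,126],True))
```

```text
3.3 [ 500.2254591  -390.1796256   226.95425907] 44.056029967486076 [2.91002113e+00 1.17737881e+00 2.58082619e-03] 0.03298980696793978
[259.0010111  110.71391086]
```

View pics/w3.png

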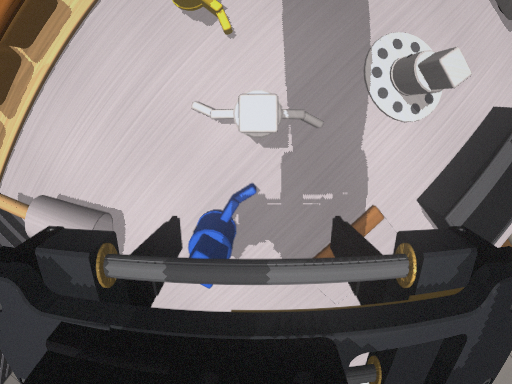

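Run:
```python
from h import *
im=cv2.imread('pics/w3.png')
cv2.imwrite('pics/w3c.png',cv2.resize(im[82:146,226:298],None,fx=8,fy=8,interpolation=cv2.INTER_CUBIC))
g=cv2.cvtColor(im,6)[82:146,226:298]
print(g[30,8:60]);print(g[2:60,31])
m=(g>205).astype(np.uint8)
n,l,st,ce=cv2.connectedComponentsWithStats(m);i=1+st[1:,4].argmax();print(st[i],ce[i])
print(cv2.minAreaRect(np.argwhere(l==i)[:,::-1].astype(np.float32)))
```

```text
[202 222 223 217 185 188 221 223 222 223 223 222 222 222 223 223 222 223
 223 223 223 222 221 222 222 221 222 223 223 224 223 221 221 223 222 220
 222 222 223 222 222 219 206 163 158 175 172 150 144 177 213 223]
[201 204 201 205 204 204 209 220 221 199 185 221 222 222 223 222 222 220
 222 222 223 224 223 223 223 223 222 222 222 221 222 223 221 223 223 222
 222 222 223 222 222 223 222 223 223 222 221 197 142 163 163 168 142 134
 136 139 136 132]
[  14   13   37   36 1310] [31.7259542 30.6129771]
((32.0, 30.5), (35.0, 36.0), 90.0)
```

View pics/w3c.png

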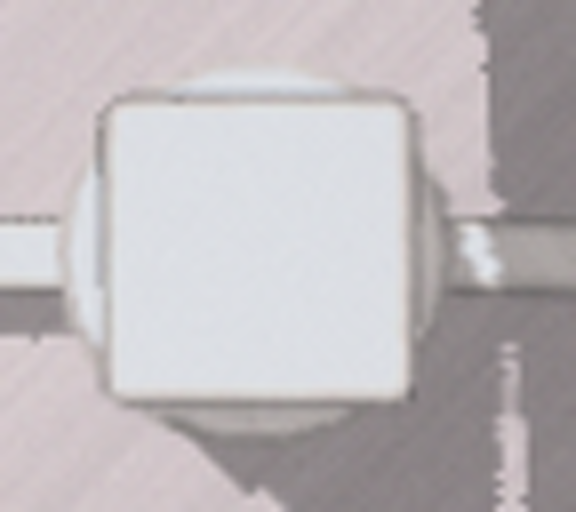

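Run:
```python
from h import *
c=r.calibration('wrist');c['extrinsics']=np.load('c3.npy')
P=np.array([onplane(c,226-.44+u/8,82-.44+v/8,126,True) for u,v in[(107,99),(410,101),(410,401),(107.5,401)]]);print(P.round(1),P.mean(0))
e=[P[i]-P[i-1] for i in range(4)]
print([(np.linalg.norm(x).round(1),np.degrees(np.arctan2(x[1],x[0])).round(2)) for x in e])
t=P.mean(0); yaw=np.radians(44.06)
plan([t[0],t[1],135],yaw,3); print('then down 51')
```

```text
[[ 425.4 -336.4  126. ]
 [ 449.9 -313.   126. ]
 [ 473.8 -337.4  126. ]
 [ 449.2 -361.2  126. ]] [ 449.58378179 -337.02497238  126.        ]
[(np.float64(34.4), np.float64(133.86)), (np.float64(33.9), np.float64(43.73)), (np.float64(34.1), np.float64(-45.62)), (np.float64(34.2), np.float64(-135.91))]
turn/row 0.0004 |d| 39.00494653652322
[[np.float64(-0.0), np.float64(-2.43), np.float64(3.05)], [np.float64(-0.01), np.float64(-2.43), np.float64(3.05)], [np.float64(-0.01), np.float64(-2.43), np.float64(3.05)]]
then down 51
```

Emit:
{"fn": "carry_out", "kwargs": {"linear": [[0,-2.43,3.0],[0,-2.43,3.0],[-0.02,-2.43,3.2],[0,0,2.5],[0,0,2.6]], "turn": [0,0,0,0,0]}}

```text
time_s: 3.85
position: [449.2, -335.2, 81.9]
tcp_rot: [2.909, 1.183, 0.002]
wrist_force: [0.7, -0.5, -0.1]
opening: 95.0
```

Emit:
{"fn": "carry_out", "kwargs": {"linear": [[0,0,0],[0,0,0]], "turn": [0,0]}}

```text
time_s: 4.05
position: [449.4, -336.5, 82.6]
tcp_rot: [2.91, 1.181, 0.001]
wrist_force: [0.4, -0.8, 0.2]
opening: 95.0
```

Run:
```python
from h import *
s=r.read_state();print(s['time_s'],s['position'],np.degrees(yawof(s)),s['wrist_force'])
R=Ro.from_rotvec(s['tcp_rot']).as_matrix();d=np.array([449.6,-337.0,83])-s['position'];print('tool corr',R.T@d)
```

```text
4.05 [ 449.38991567 -336.46295697   82.64196645] 44.189119695245594 [ 0.43286551 -0.83991231  0.16953545]
tool corr [-0.22364214  0.53172686 -0.35775606]
```

Within 0.5 mm of the measured centre, so I'm closing.

Emit:
{"fn": "carry_out", "kwargs": {"linear": [[0,0,0],[0,0,0],[0,0,0],[0,0,0],[0,0,0]], "turn": [0,0,0,0,0], "fingers": 1}}

```text
time_s: 4.55
position: [448.7, -337.7, 82.0]
tcp_rot: [2.912, 1.178, 0.0]
wrist_force: [0.8, -0.5, 0.1]
opening: 60.7
```

Emit:
{"fn": "carry_out", "kwargs": {"linear": [[0,0,0],[0,0,0],[0,0,0]], "turn": [0,0,0]}}

```text
time_s: 4.85
position: [448.7, -337.4, 81.6]
tcp_rot: [-2.912, -1.178, -0.001]
wrist_force: [1.8, 0.9, 0.6]
opening: 36.6
```

Run:
```python
from h import *
s=r.read_state();print(s['time_s'],s['position'],np.degrees(yawof(s)),s['wrist_force'],s['opening'])
```

```text
4.85 [ 448.74104096 -337.35306879   81.58043625] 44.040785486151854 [1.77775645 0.88846679 0.57220046] 36.62205216135623
```

Emit:
{"fn": "carry_out", "kwargs": {"linear": [[0,0,0],[0,0,0],[0,0,-1],[0,0,-3],[0,0,-4]], "turn": [0,0,0,0,0]}}

```text
time_s: 5.35
position: [446.4, -336.0, 159.3]
tcp_rot: [-2.906, -1.176, 0.006]
wrist_force: [-0.1, -0.9, -4.2]
opening: 35.5
```

Emit:
{"fn": "carry_out", "kwargs": {"linear": [[0,0,-4],[0,0,-4],[0,0,-3],[0,0,-1],[0,0,0]], "turn": [0,0,0,0,0]}}

```text
time_s: 5.85
position: [448.8, -338.0, 283.1]
tcp_rot: [2.91, 1.177, 0.001]
wrist_force: [0.2, -1.6, -4.1]
opening: 35.8
```

Run:
```python
from h import *
s=r.read_state();print(s['time_s'],s['position'],np.degrees(yawof(s)),s['wrist_force'],s['moment'],s['opening'],np.abs(s['joint_vel']).max())
snap('wrist','w4.png');snap('scene','s4.png')
for y in (4.9,94.9):
    print(y);plan([517.3,241.2,288],np.radians(y),14)
```

```text
5.85 [ 448.84514353 -337.9656334   283.05932609] 44.05631417021995 [ 0.17710354 -1.63181604 -4.1314638 ] [-0.08320375  0.01551044  0.03735078] 35.754645511802664 0.062463115941871976
4.9
turn/row 0.0488 |d| 41.59669870617203
[[np.float64(3.23), np.float64(-2.62), np.float64(-0.06)], [np.float64(3.1), np.float64(-2.78), np.float64(-0.06)], [np.float64(2.96), np.float64(-2.92), np.float64(-0.06)], [np.float64(2.81), np.float64(-3.07), np.float64(-0.06)], [np.float64(2.66), np.float64(-3.2), np.float64(-0.06)]]
[[np.float64(2.5), np.float64(-3.32), np.float64(-0.06)], [np.float64(2.33), np.float64(-3.44), np.float64(-0.06)], [np.float64(2.16), np.float64(-3.55), np.float64(-0.06)], [np.float64(1.99), np.float64(-3.65), np.float64(-0.06)], [np.float64(1.81), np.float64(-3.75), np.float64(-0.06)]]
[[np.float64(1.62), np.float64(-3.83), np.float64(-0.06)], [np.float64(1.43), np.float64(-3.9), np.float64(-0.06)], [np.float64(1.24), np.float64(-3.97), np.float64(-0.06)], [np.float64(1.05), np.float64(-4.03), np.float64(-0.06)]]
94.9
turn/row -0.0634 |d| 41.59669870617203
[[np.float64(3.23), np.float64(-2.62), np.float64(-0.06)], [np.float64(3.39), np.float64(-2.41), np.float64(-0.06)], [np.float64(3.53), np.float64(-2.19), np.float64(-0.06)], [np.float64(3.67), np.float64(-1.96), np.float64(-0.06)], [np.float64(3.78), np.float64(-1.73), np.float64(-0.06)]]
[[np.float64(3.88), np.float64(-1.49), np.float64(-0.06)], [np.float64(3.97), np.float64(-1.24), np.float64(-0.06)], [np.float64(4.04), np.float64(-0.98), np.float64(-0.06)], [np.float64(4.1), np.float64(-0.72), np.float64(-0.06)], [np.float64(4.13), np.float64(-0.46), np.float64(-0.06)]]
[[np.float64(4.15), np.float64(-0.2), np.float64(-0.06)], [np.float64(4.16), np.float64(0.06), np.float64(-0.06)], [np.float64(4.15), np.float64(0.33), np.float64(-0.06)], [np.float64(4.12), np.float64(0.59), np.float64(-0.06)]]
```

View pics/w4.png

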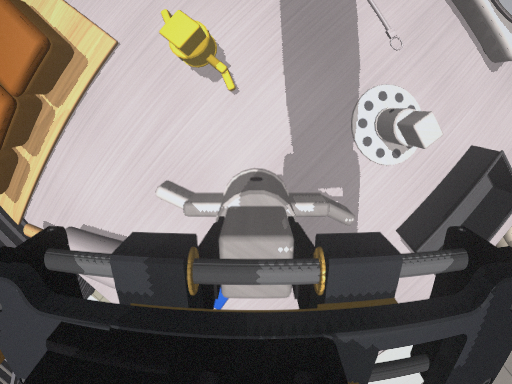

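View pics/s4.png

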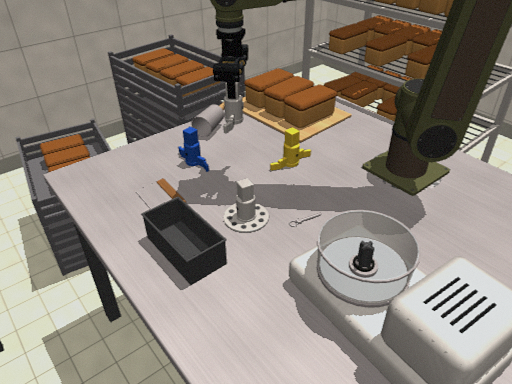

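Emit:
{"fn": "carry_out", "kwargs": {"linear": [[3.23,-2.62,0],[3.1,-2.78,0],[2.96,-2.92,0],[2.81,-3.07,0],[2.66,-3.2,0]], "turn": [0.0488,0.0488,0.0488,0.0488,0.0488]}}

```text
time_s: 6.45
position: [472.1, -129.0, 278.3]
tcp_rot: [-3.032, -0.811, 0.007]
wrist_force: [0.6, -0.0, -3.9]
opening: 35.7
```

Emit:
{"fn": "carry_out", "kwargs": {"linear": [[2.5,-3.32,0],[2.33,-3.44,0],[2.16,-3.55,0],[1.99,-3.65,0],[1.81,-3.75,0]], "turn": [0.0488,0.0488,0.0488,0.0488,0.0488]}}

```text
time_s: 6.95
position: [496.9, 77.0, 278.3]
tcp_rot: [-3.111, -0.437, 0.008]
wrist_force: [0.7, 0.1, -2.7]
opening: 36.0
```

Emit:
{"fn": "carry_out", "kwargs": {"linear": [[1.62,-3.83,0],[1.43,-3.9,0],[1.24,-3.97,0],[1.05,-4.03,0],[0,0,0]], "turn": [0.0488,0.0488,0.0488,0.0488,0]}}

```text
time_s: 7.45
position: [516.6, 244.3, 277.7]
tcp_rot: [-3.138, -0.142, 0.009]
wrist_force: [-0.7, -0.5, -3.3]
opening: 35.9
```

Emit:
{"fn": "carry_out", "kwargs": {"linear": [[0,0,0],[0,0,0]], "turn": [0,0]}}

```text
time_s: 7.65
position: [517.4, 239.6, 279.6]
tcp_rot: [3.137, 0.134, -0.005]
wrist_force: [-0.1, -0.9, -3.1]
opening: 35.9
```

Run:
```python
from h import *
s=r.read_state();print(s['time_s'],s['position'],np.degrees(yawof(s)),s['wrist_force'],s['moment'],s['opening'],np.abs(s['joint_vel']).max())
R=Ro.from_rotvec(s['tcp_rot']).as_matrix();print('tilt',R[:,2])
t=snap('top','t5.png');sc=snap('scene','s5.png');snap('wrist','w5.png')
cv2.imwrite('pics/c5.png',np.hstack([cv2.resize(t[150:240,60:150,::-1],(400,400),interpolation=2),cv2.resize(sc[180:290,310:420,::-1],(400,400),interpolation=2)]))
```

```text
7.65 [517.41951901 239.56405466 279.57590091] 4.897119258540827 [-0.14839823 -0.86771164 -3.10258504] [-0.09376886  0.00052304  0.00508857] 35.9204826971859 0.015799284858801835
tilt [-0.00319043 -0.00166425 -0.99999353]
```

View pics/c5.png

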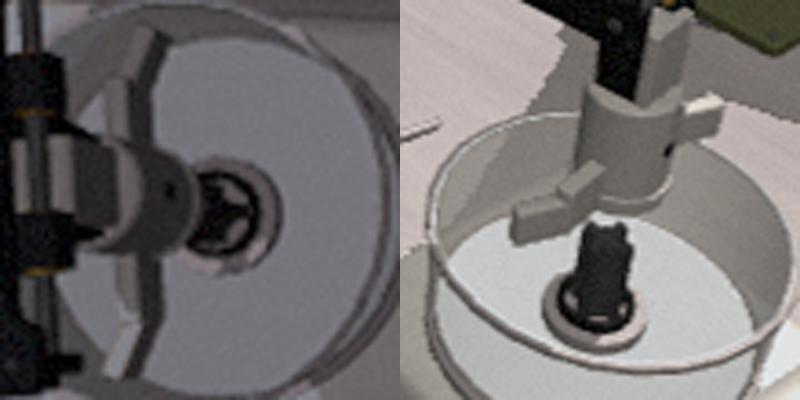

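View pics/w5.png

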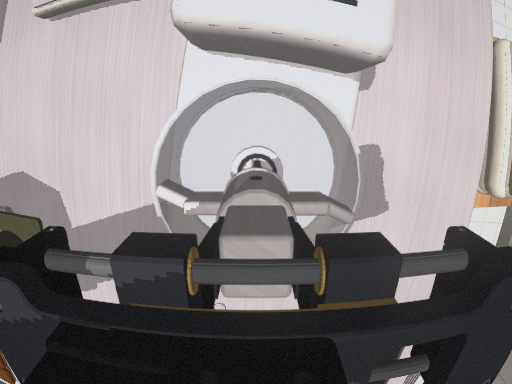

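Run:
```python
from h import *
sc=cv2.imread('pics/s5.png');t=cv2.imread('pics/t5.png')
cv2.imwrite('pics/c6.png',cv2.resize(sc[205:275,340:410],(600,600),interpolation=2))
cv2.imwrite('pics/c7.png',cv2.resize(cv2.convertScaleAbs(t[170:230,60:135],alpha=1.5),(750,600),interpolation=2))
```

```text
(no output)
```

View pics/c6.png

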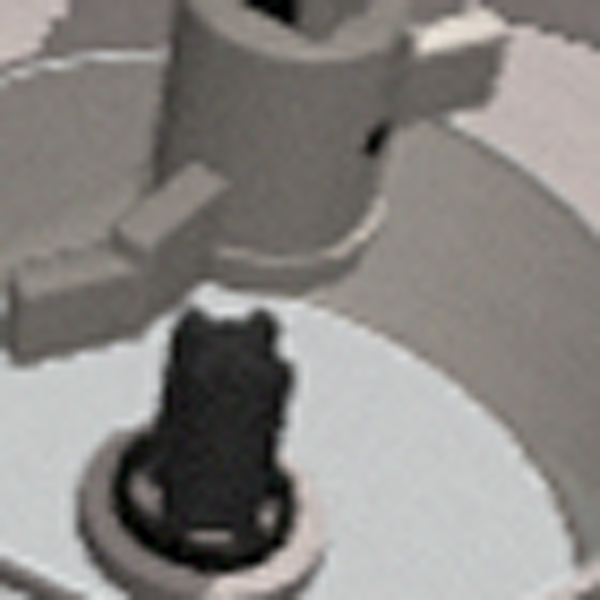

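View pics/c7.png

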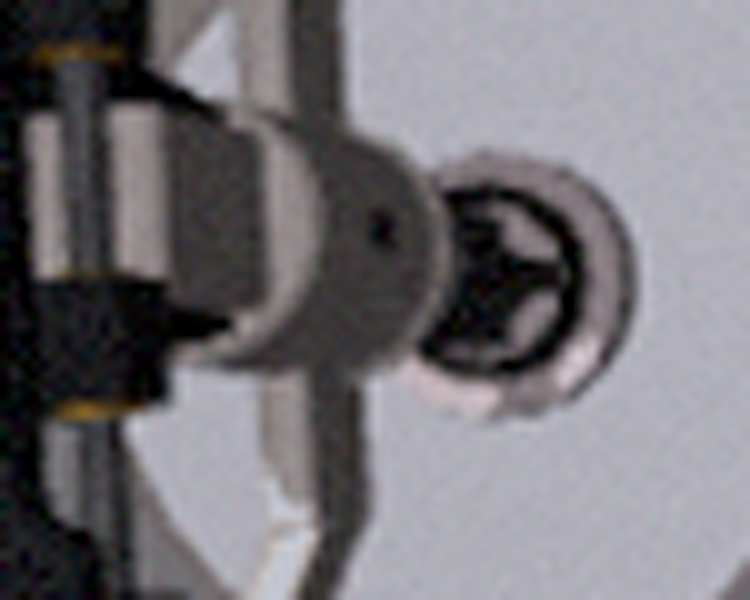

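Run:
```python
from h import *
ct=r.calibration('top');cs=r.calibration('scene')
T=lambda u,v:(60-.45+u/10,170-.45+v/10)
S=lambda u,v:(340-.44+u*7/60,205-.44+v*7/60)
# collar in top (z=100, r=32): predicted extremes for candidate axis; compare with observed
def circ(c,x,y,z,rad):
    a=np.linspace(0,2*np.pi,721);P=np.array([proj(c,[x+rad*np.cos(t),y+rad*np.sin(t),z]) for t in a]);return P.min(0),P.max(0)
for ax in [(517.3,241.2)]:
    mn,mx=circ(ct,*ax,100,32);print('collar top crop pred rows',(mn[1]-169.55)*10,(mx[1]-169.55)*10,'right',(mx[0]-59.55)*10,'obs 150 418 635')
    mn,mx=circ(cs,*ax,100,32);print('collar scene pred cols',(mn[0]-339.56)*60/7,(mx[0]-339.56)*60/7,'obs 77 325')
    mn,mx=circ(cs,*ax,160,15.5);print('shaft scene pred cols',(mn[0]-339.56)*60/7,(mx[0]-339.56)*60/7)
for ax in [(517.4,239.3)]:
    mn,mx=circ(ct,*ax,222,27);print('hub z222 top rows',(mn[1]-169.55)*10,(mx[1]-169.55)*10)
    mn,mx=circ(ct,*ax,198,27);print('foot top right',(mx[0]-59.55)*10, 'rows',(mn[1]-169.55)*10,(mx[1]-169.55)*10)
    mn,mx=circ(cs,*ax,235,27);P=proj(cs,[*ax,235]);print('hub z235 scene cols',(mn[0]-339.56)*60/7,(mx[0]-339.56)*60/7,'at y',(P[1]-204.56)*60/7)
    mn,mx=circ(cs,*ax,198,27);P=proj(cs,[*ax,198]);print('foot scene cols',(mn[0]-339.56)*60/7,(mx[0]-339.56)*60/7,'at y',(P[1]-204.56)*60/7)
g=cv2.cvtColor(cv2.imread('pics/s5.png'),6)
for v in (214,217,220):print(v,g[v,352:392])
g=cv2.cvtColor(cv2.imread('pics/t5.png'),6)
for u in (95,98,100):print(u,g[176:212,u])
```

```text
collar top crop pred rows 155.0749820700409 422.93076884429183 right 627.1711706781655 obs 150 418 635
collar scene pred cols 75.59146118146244 324.5345856045832 obs 77 325
shaft scene pred cols 169.51955795294128 294.87662863006256
hub z222 top rows 120.91849347761865 378.94920048837577
foot top right 462.71780375112814 rows 132.83514472972598 383.8678393374059
hub z235 scene cols 155.8336814861564 385.35281620962206 at y 112.21085239560482
foot scene cols 136.3814779268151 360.10760760798104 at y 225.5322144404267
214 [123 126 127 126 126 126 116  79  71  78  84  87  93  92  93  92  97  97
  99 102 103 105 103 102 102 104 105 104 104 103 108 102  96  90  88  96
 103 102 102  97]
217 [124 120 124 126 129 126 101  68  76  79  81  91  90  96  96  94 101  97
  97 102 104 103 110 102 102 106 104 102 100 103 102 101  98  93  92  97
  96  99  98  92]
220 [126 126 125 128 126 112  77  71  83  84  84  90  91  92  95 100  96 101
 100 102 102 103 104 105 103 106 101 102 100 106  93  49  26  82 127 137
 142 140 138 132]
95 [121 120 121 122 119 108  97  67  38  35  38  37  35  38  40  36  36  40
  42  38  41  38  37  35  37  41  38  34  37  37  41  59  54  32  33  31]
98 [117 116 117 117 118 115 120 110  83  49  36  36  37  40  33  19   5   5
  18  31  38  39  39  38  43  37  40  37  38  55  79 103 120 119 118 119]
100 [117 118 118 118 117 117 119 122 111  87  69  46  35  37  34  43  39  38
  40  37  42  34  33  35  41  39  48  54  62  78 109 125 122 119 118 117]
```

Emit:
{"fn": "carry_out", "kwargs": {"linear": [[0.05,-0.14,1.0],[0,0,1.4],[0,0,0.9],[0,0,0],[0,0,0]], "turn": [0,0,0,0,0]}}

```text
time_s: 8.3
position: [518.2, 241.9, 247.9]
tcp_rot: [3.138, 0.135, -0.002]
wrist_force: [0.1, 0.8, -3.5]
opening: 35.9
```

```bash
cat > st.py <<'E'
from h import *
s=r.read_state();print(s['time_s'],s['position'].round(2),np.degrees(yawof(s)).round(2),s['wrist_force'].round(1),s['moment'].round(2),s['opening'].round(2))
R=Ro.from_rotvec(s['tcp_rot']).as_matrix();print('z',R[:,2].round(4))
E
python3 st.py
python3 - <<'E'
from h import *
t=snap('top','t8.png');sc=snap('scene','s8.png')
cv2.imwrite('pics/c8.png',cv2.resize(sc[205:275,340:410,::-1],(600,600),interpolation=2))
E
```

```text
Traceback (most recent call last):
  File "st.py", line 2, in <module>
    s=r.read_state();print(s['time_s'],s['position'].round(2),np.degrees(yawof(s)).round(2),s['wrist_force'].round(1),s['moment'].round(2),s['opening'].round(2))
                                                                                                                                           ^^^^^^^^^^^^^^^^^^
AttributeError: 'float' object has no attribute 'round'
```

View pics/c8.png

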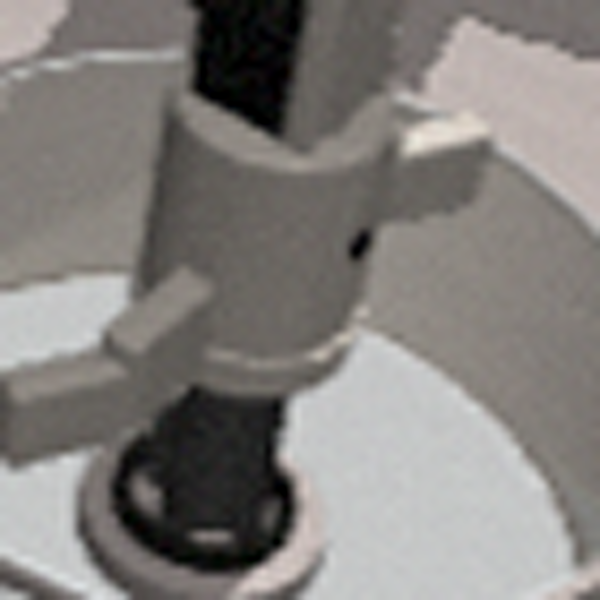

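```bash
sed -i "s/s\['opening'\].round(2)/s['opening']/" st.py; python3 st.py
```

```text
8.4 [518.77 242.12 249.16] 4.92 [ 0.3 -0.1 -3.2] [-0.1   0.08  0.02] 35.67131229691249
z [ 8.e-04  3.e-04 -1.e+00]
```

Emit:
{"fn": "carry_out", "kwargs": {"linear": [[0,0,0.3],[0,0,0],[0,0,0]], "turn": [0,0,0]}}

```text
time_s: 8.7
position: [518.5, 242.0, 245.8]
tcp_rot: [-3.139, -0.135, -0.0]
wrist_force: [0.1, 0.4, -4.4]
opening: 35.9
```

```bash
python3 st.py; python3 st.py
```

```text
8.7 [518.52 242.04 245.76] 4.92 [ 0.1  0.4 -4.4] [-0.11  0.04 -0.02] 35.937364223765904
z [ 2.e-04  0.e+00 -1.e+00]
8.7 [518.52 242.04 245.76] 4.92 [ 0.1  0.4 -4.4] [-0.11  0.04 -0.02] 35.937364223765904
z [ 2.e-04  0.e+00 -1.e+00]
```

Run:
```python
from h import *
ct=r.calibration('top');cs=r.calibration('scene')
t=cv2.imread('pics/t8.png');s=cv2.imread('pics/s8.png')
a=cv2.resize(cv2.convertScaleAbs(t[170:220,70:130],alpha=1.5),None,fx=6.6,fy=6.6,interpolation=2)
cv2.imwrite('pics/c9.png',cv2.resize(cv2.convertScaleAbs(t[165:225,70:140],alpha=1.5),(700,600),interpolation=2))
g=cv2.cvtColor(s,6)
def circ(c,x,y,z,rad):
    a=np.linspace(0,2*np.pi,721);return np.array([proj(c,[x+rad*np.cos(t),y+rad*np.sin(t),z]) for t in a])
def cyl(c,x,y,z0,z1,rad,row):   # silhouette cols at a row
    P=np.vstack([circ(c,x,y,z,rad) for z in np.linspace(z0,z1,40)]);m=np.abs(P[:,1]-row)<.25;return P[m,0].min(),P[m,0].max()
for row in (230,232,236): print('hub pred',row,cyl(cs,518.5,242,176,240,27,row)); print(352,g[row,352:362],377,g[row,377:392])
for row in (255,257): print('shaft pred',row,cyl(cs,517.3,241.2,112,160,16,row)); print(353,g[row,353:378])
```

```text
hub pred 230 (np.float64(356.0330289915926), np.float64(383.2881101643028))
352 [136 139 140 141 123  76  69  81  85  87] 377 [103 101 100 108  97  94  88  93 100 107 109 102 124 137 134]
hub pred 232 (np.float64(355.6939797804439), np.float64(382.8295414612286))
352 [137 138 136 140 121  66  76  80  86  88] 377 [ 99 101 103 100  71  19  83 142 146 141 141 141 143 140 140]
hub pred 236 (np.float64(354.99925441533145), np.float64(381.9419496180291))
352 [132 126 128 117  83  71  78  84 105 125] 377 [103 101 100 101  94 105 131 143 139 138 139 137 135 136 135]
shaft pred 255 (np.float64(356.86562777116444), np.float64(372.25224251194595))
353 [ 98 115 113  73  67  34  30  23  27  24  26  39  39  41  40  37  32  32
  30  94 174 203 199 198 199]
shaft pred 257 (np.float64(356.5041968200077), np.float64(371.8316843054805))
353 [106  65  23  26  29  37  35  27  31  34  34  40  36  36  33  37  31  42
  14 127 197 201 201 199 200]
```

View pics/c9.png

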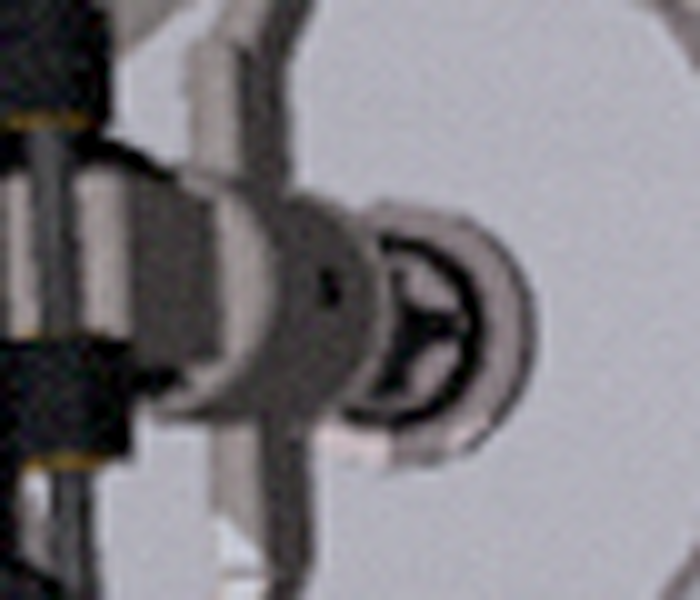

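Run:
```python
from h import *
ct=r.calibration('top')
g=cv2.cvtColor(cv2.imread('pics/t8.png'),6)
def circ(c,x,y,z,rad):
    a=np.linspace(0,2*np.pi,721);return np.array([proj(c,[x+rad*np.cos(t),y+rad*np.sin(t),z]) for t in a])
P=np.vstack([circ(ct,518.5,242,z,27) for z in np.linspace(169,240,40)]);C=circ(ct,517.3,241.2,100,32)
for col in (100,102,104):
    m=np.abs(P[:,0]-col)<.2;print('hub',col,P[m,1].min(),P[m,1].max());print(184,g[180:190,col],201,g[201:211,col])
for col in (112,115):
    m=np.abs(C[:,0]-col)<.3;print('collar',col,C[m,1].min(),C[m,1].max());print(182,g[182:192,col],205,g[205:215,col])
print('foot right',P[:,0].max(),'collar right',C[:,0].max());print(105,g[190:197,103:112]);print(118,g[197,118:128])
```

```text
hub 100 183.874701711665 207.65217364260428
184 [120 120 123 110  65  40  37  35  30  39] 201 [40 36 43 38 40 37 52 57 54 52]
hub 102 184.44353423678228 206.9654071823523
184 [117 120 118 115  98  64  44  35  38  38] 201 [ 39  38  38  35  53  67  98 128 124 120]
hub 104 185.4470644410719 205.88000545533797
184 [117 115 118 119 115  96  65  58  44  40] 201 [ 35  36  45  58  47  37  79 120 124 120]
collar 112 185.28615129025277 211.45310810624147
182 [117 120 116 103  82  83  72  21  18  62] 205 [ 32   5  52  85  85  70  80 120 119 118]
collar 115 186.27029312409056 210.34121244796057
182 [119 116 118 114  93  75  84  79  55  19] 205 [ 39  69  90 113 108  97 117 119 116 116]
foot right 109.44207176486455 collar right 122.26711706781654
105 [[37 36 33 58 70 40 44 46 36]
 [33 40 38 44 59 62 56 63 71]
 [18 33 37 38 51 63 28 46 86]
 [13 37 43 33 51 70 30 51 87]
 [ 0 32 36 35 48 70 37 42 73]
 [15 38 38 37 50 64 39 18 34]
 [39 34 38 39 46 64 44 13  0]]
118 [ 36  70  86  80  49  76 119 119 117 116]
```

Emit:
{"fn": "carry_out", "kwargs": {"linear": [[-0.1,0.08,0],[0,0,0.3],[0,0,0.3],[0,0,0],[0,0,0]], "turn": [0,0,0,0,0]}}

```text
time_s: 9.2
position: [517.5, 241.1, 239.4]
tcp_rot: [3.139, 0.135, -0.001]
wrist_force: [-0.0, -0.1, -4.5]
opening: 36.1
```

```bash
python3 st.py
```

```text
9.2 [517.45 241.09 239.39] 4.92 [-0.  -0.1 -4.5] [-0.08  0.01 -0.02] 36.0854232172386
z [-5.e-04 -2.e-04 -1.e+00]
```

Emit:
{"fn": "carry_out", "kwargs": {"linear": [[0,0,0.2],[0,0,0.2],[0,0,0.2],[0,0,0]], "turn": [0,0,0,0]}}

```text
time_s: 9.6
position: [517.5, 241.1, 233.2]
tcp_rot: [3.139, 0.135, -0.0]
wrist_force: [0.5, -0.2, -3.5]
opening: 35.7
```

```bash
python3 st.py
```

```text
9.6 [517.54 241.06 233.22] 4.91 [ 0.5 -0.2 -3.5] [-0.1  -0.06  0.02] 35.728633269181806
z [-2.e-04 -2.e-04 -1.e+00]
```

Meshed cleanly: the foot is 8 mm below the shaft top with no added force. Sliding on down.

Emit:
{"fn": "carry_out", "kwargs": {"linear": [[0,0,0.6],[0,0,0.8],[0,0,0.8],[0,0,0.6],[0,0,0]], "turn": [0,0,0,0,0]}}

```text
time_s: 10.1
position: [517.5, 241.0, 204.2]
tcp_rot: [3.138, 0.135, -0.001]
wrist_force: [1.4, -0.4, -4.6]
opening: 36.0
```

Emit:
{"fn": "carry_out", "kwargs": {"linear": [[0,0,0.6],[0,0,0.5],[0,0,0.3],[0,0,0],[0,0,0]], "turn": [0,0,0,0,0]}}

```text
time_s: 10.6
position: [517.5, 241.1, 191.6]
tcp_rot: [3.139, 0.135, -0.0]
wrist_force: [1.0, 0.4, -4.0]
opening: 35.8
```

```bash
python3 st.py
```

```text
10.6 [517.5  241.1  191.56] 4.92 [ 1.   0.4 -4. ] [-0.11 -0.14 -0.02] 35.777393062674896
z [-3.e-04 -1.e-04 -1.e+00]
```

Now pressing against the seal in small steps while watching the force.

Emit:
{"fn": "carry_out", "kwargs": {"linear": [[0,0,0.3],[0,0,0.3],[0,0,0.3],[0,0,0],[0,0,0]], "turn": [0,0,0,0,0]}}

```text
time_s: 11.1
position: [517.7, 241.2, 183.7]
tcp_rot: [-3.138, -0.135, -0.001]
wrist_force: [-2.6, -2.1, 4.3]
opening: 36.2
```

```bash
python3 st.py
```

```text
11.1 [517.65 241.25 183.7 ] 4.92 [-2.6 -2.1  4.3] [-0.31  0.77  0.01] 36.227515987945445
z [ 4.e-04  3.e-04 -1.e+00]
```

Emit:
{"fn": "carry_out", "kwargs": {"linear": [[0,0,0.2],[0,0,0.1],[0,0,0],[0,0,0]], "turn": [0,0,0,0]}}

```text
time_s: 11.5
position: [517.7, 241.3, 181.8]
tcp_rot: [-3.138, -0.135, -0.001]
wrist_force: [-5.7, -0.2, 10.7]
opening: 35.8
```

```bash
python3 st.py
```

```text
11.5 [517.69 241.34 181.76] 4.92 [-5.7 -0.2 10.7] [-0.51  1.48 -0.03] 35.76711845297039
z [ 5.e-04  4.e-04 -1.e+00]
```

Emit:
{"fn": "carry_out", "kwargs": {"linear": [[-0.03,0,0.1],[0,0,0],[0,0,0]], "turn": [0,0,0]}}

```text
time_s: 11.8
position: [517.7, 241.4, 181.7]
tcp_rot: [-3.138, -0.135, -0.002]
wrist_force: [-6.0, -1.9, 13.9]
opening: 36.1
```

```bash
python3 st.py;  python3 - <<'E'
from h import *
t=snap('top','t9.png');sc=snap('scene','s9.png');snap('wrist','w9.png')
cv2.imwrite('pics/c10.png',np.hstack([cv2.resize(cv2.convertScaleAbs(t[165:225,70:130,::-1],alpha=1.5),(400,400),interpolation=2),cv2.resize(sc[210:280,335:405,::-1],(400,400),interpolation=2)]))
E
```

```text
11.8 [517.66 241.36 181.72] 4.92 [-6.  -1.9 13.9] [-0.71  1.76 -0.05] 36.10350023770688
z [ 1.2e-03  5.0e-04 -1.0e+00]
```

View pics/c10.png

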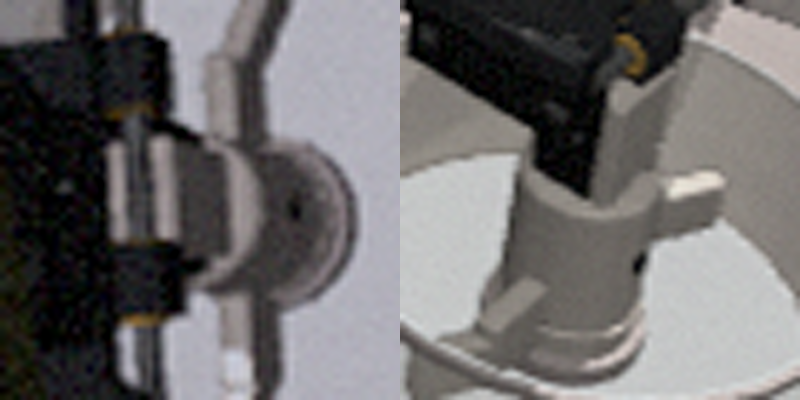

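View pics/w9.png

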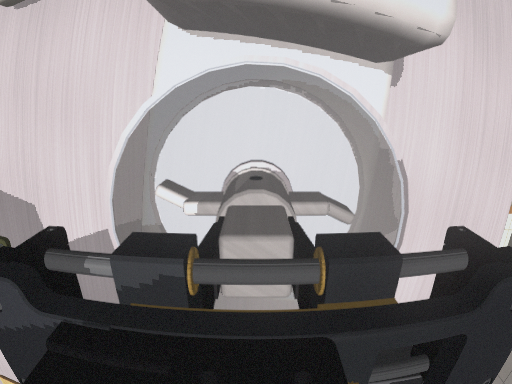

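Emit:
{"fn": "carry_out", "kwargs": {"linear": [[0,0,0],[0,0,0],[0,0,0],[0,0,0],[0,0,0]], "turn": [0,0,0,0,0]}}

```text
time_s: 12.45
position: [517.7, 241.4, 181.8]
tcp_rot: [-3.138, -0.135, -0.002]
wrist_force: [-6.6, -1.1, 14.4]
opening: 35.9
```

Emit:
{"fn": "carry_out", "kwargs": {"linear": [[0,0,0],[0,0,0],[0,0,0],[0,0,0],[0,0,0]], "turn": [0,0,0,0,0]}}

```text
time_s: 12.95
position: [517.7, 241.4, 181.8]
tcp_rot: [-3.138, -0.135, -0.002]
wrist_force: [-6.1, -1.5, 13.5]
opening: 35.9
```

```bash
python3 st.py
python3 - <<'E'
from h import *
print(r.hand_in()); s=r.read_state();print(s['time_s'],s['position'],s['wrist_force'])
E
```

```text
12.95 [517.66 241.36 181.75] 4.92 [-6.1 -1.5 13.5] [-0.76  1.72 -0.07] 35.859902898680026
z [ 1.3e-03  5.0e-04 -1.0e+00]
the job is handed in; nothing more can be done
None
the job is handed in; nothing more can be done
```

The grey beater is on the drive shaft, pressed down against the collar and still held there, ready for the retaining pin. I handed the job in at about 13 s.

- **Alignment:** I measured the shaft's keys at about 4.9° and turned the gripped beater to 4.92°. It slid down the shaft with no added force.
- **Fully home:** From pick-up to the end the tool rose 100.1 mm, and the collar is 100 mm above the bench. The last 1 mm push moved it only 0.04 mm while the upward force rose about 3 N, so it is on the collar. The push on it is about 18 N, against the seal's 9.5 N.
- **Hold:** Position, force and finger opening (36 mm) stayed steady over the last second before hand-in. The wrist picture shows no slip in the grip. The tool is upright to about 0.001 rad.

**Disagreements:**
- **Camera estimates:** They differed by 1–2 mm on where the shaft and beater were. I used a compromise.
- **Sideways load:** About 6 N sideways and 1.7 N m at the wrist remained while pressing. A small sideways correction did not remove it.

I could not read the seal's travel directly, so I inferred it from height and force. I did not check the disc, pin, scraper and tin at the end, but the arm stayed clear of them throughout.

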